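Turn the price file to its next section

ROBOT

A 6-joint arm with a two-finger parallel gripper is mounted at the origin on the work surface. World frame = base frame: x ahead of the robot, y to its left, z up, the work surface at z = 0. Lengths are in m, angles in rad, forces in N, time in s.
With the tool pointing down it reaches from about 0.375 to 0.825 m from the base axis. Payload 5.5 kg.
Tool frame: the origin (TCP) lies on the mounting face of the last link; the fingertips stand 173 mm ahead of it and the grasp point (between the pads) lies 155 mm ahead of it (tcp_to_tips is the distance from the TCP to the fingertips, in m); z points along the fingers, y is the direction in which the jaws open and shut (so a half turn about z gives the same grasp; the last joint's range is limited). The gripper opens to 85 mm and grips with 20 to 120 N. Pads are 22 mm wide; open, the fingers measure 114 mm over their backs; the gripper's body (76 mm by 85 mm) begins 54 mm behind the grasp point. The pads swing forward as they close: fully open they stand 13 mm farther back than shut.
Start: joints at [1.112, 0.314, -0.047, 1.21, 0, 1.571], TCP at [0.266, 0.538, 0.405] pointing down, gripper open.
Joint ranges: [-2.67, 2.67], [-0.69, 1.73], [-1.03, 1.25], [-2.08, 2.16], [-1.42, 1.45], [-3.14, 3.14]. Speed limits (rad/s): [2.39, 2.39, 3.01, 3.14, 3.14, 3.14].

INTERFACE

Orientations are given as a unit quaternion [w, x, y, z].
In Python, from bench import * gives the robot as it stands.
- The arm moves only by the tool step_arm, never from a script. Its argument "series" is a list of rows, each an object of numbers: "fingers": the closure, from -1 (fully open) to 1 (shut); "tx", "ty", "tz": the shift along the tool's x, y, z in mm; "spin": the turn about the tool's z in degrees. A call has 1 to 8 rows; each row is the pose to reach, as a shift and turn from the pose commanded when the call began, along the tool's axes at that moment; what a row does not reach only later rows make up. A row lasts 1/12 s, in which the tool goes at most 41.7 mm and 7.16 degrees, less where a joint would pass 70% of its speed; a pose out of reach is approached as far as the arm can. A call with a gripper value outside its range is refused whole. The fingers move at their own pace and stop on an object; "newtons" is the grip in N (left out, the last holds). Time passes only in rows, so rows that repeat a pose let the fingers close. It gives the time, the measured TCP pose, the force and the opening at its end, in the units of the state.
- read_state(): the state, without advancing time (a new reading comes with each control period).
- capture(name): name is "scene" or "top"; returns (picture, depth): 480x640x3 uint8, blue, green, red; 480x640 float32, m along the optical axis (not along the pixel's ray), 0 where there is no reading.
- camera_info(name): a dict with "fov_y" (degrees; the focal length in pixels is half the picture's height over the tangent of half this angle, whatever the lens; pixels are square), "cx", "cy" (the principal point, pixels), "position" and "orientation" of the camera in the world. Camera axes: x right, y down, z forward; pixel columns grow to the right and rows downward; lengths in m; the calibration is good to about 2 mm. A picture is of the moment at which its call begins. camera_info takes no time and is no camera call.
- finish_job(): hands the job in, once; it reports no verdict.
The state is a dict: "time": time; "joint_positions": joint angles; "joint_vel": joint speeds; "tau": joint torques, N m; "ee_pos": TCP position; "tcp_rot": TCP orientation; "contact_force": force on the tool from outside, world axes, zero at the start; "ft_torque": the same for the moment, N m; "finger_gap": opening from 0.0 (shut) to 1.0 (fully open).
Only numpy, scipy, OpenCV 4.12 (cv2) and the standard library are available. Lean on these libraries where they do the work, as an engineer would, in place of code of your own. Each camera call takes 0.05 s, during which the arm holds its last target.

TASK

Open the price file at its next section: with a fingertip, and without pinching it, turn the upper divider over the rings so that it lies flat on the left-hand pages. Leave the lower divider lying on the right, do not force or fling the divider, and do not disturb the things standing around the file.

Things in the scene. Friction and masses are not known exactly. Their poses are not given: they have to be found in the camera images.
- file: price file: black two-ring binder lying open, fixed on the counter, 424 mm across (y), 235 mm along its spine (x). Origin on the counter under mid-spine; x along the spine away from the robot, y to the left-hand pages, z up. Covers 3 mm thick; on them two blocks of white pages, 210 mm along x, reaching at most 165 mm to either side of the spine; tops at z = 36.5 mm (left), 33 mm (right).
- file_rings (a point): centre of the two steel rings, midway between them: 38 mm above the file's origin, on the line about which the dividers turn. The rings (28 mm radius, upright across the spine) stand 40 mm to either side of it along the spine; their tops are 68 mm above the counter.
- divider_top: upper divider: stiff grey plastic leaf, 3 mm thick, 214 mm along the spine, about 95 g, hinged on the rings. Origin mid-length on its turning axis, 38 mm above the counter; x along the spine. The leaf lies in its plane z = 0 from y = -17 to -177 mm, its tab on to -191 mm. Starts flat on the right, axes as the file's; turned over, its z points straight down and it lies on the left pages.
- divider_top_tab (a point): middle of the outer edge of the upper divider's tab, half thickness; divider frame (47.5, -191, 0) mm. The tab (65 mm long, 14 mm out past the leaf) is the one farther from the robot; 33 mm of free height under it above the cover. The holes drag on the rings: near upright the leaf may stand still; from about 20 degrees off upright it sinks slowly by its weight, to either side.
- divider_lower: lower divider, of the same size and material, lying on the right-hand pages directly beneath the upper one; hinged in the same way, axis 34.5 mm above the counter. It must stay lying there.
- divider_lower_tab (a point): middle of the outer edge of the lower divider's tab; own frame (-47.5, -191, 0) mm: the tab nearer the robot (nearer the foot of the pages).
- vase: bystander: blue glass vase, 135 mm high, 68 mm wide; origin under its foot
- tumbler: bystander: bluish glass tumbler, 95 mm high, 68 mm wide; origin under its foot
- mug: bystander: white mug, 88 mm high, 78 mm wide plus its handle; origin under its foot
- stapler: bystander: black desk stapler, 130 x 34 x 60 mm, lying left of the file; origin under its middle

How it is judged:
At the end, for the whole second after the job is handed in: The upper divider lies still and flat (within about 6 degrees) on the left-hand pages, and the lower divider lies flat (within 3 degrees) on the right-hand pages (angle between divider_top's own z axis and vertical above 3.04 rad and y of divider_top_tab in the frame of file above 0.18 m and angular speed of divider_top below 0.1 rad/s and angle between divider_lower's own z axis and vertical below 0.06 rad); the robot touches nothing.
It fails at once if the lower divider was turned up (more than 20 degrees) (angle between divider_lower's own z axis and vertical above 0.35 rad).
It fails at once if the divider was pinched or forced (more than 30 N of finger contact in all) (contact force between the fingers and divider_top above 30 N).
It fails at once if the divider was pushed with the arm or the gripper's body instead of the fingers (over 5 N) (contact force between the arm and divider_top above 5 N).
It fails at once if the divider was flung (turning faster than 8 rad/s) (angular speed of divider_top above 8 rad/s).
It fails at once if a bystander was moved more than 20 mm, lifted or tipped (distance of any of vase, tumbler, mug, stapler from where it was at the start of the episode above 0.02 m or angle between any of vase, tumbler, mug's own z axis and vertical above 0.3 rad).
It also fails if it takes over 48 s, if anything falls off the work surface, if the arm or the gripper's body presses on something with over 40 N, if the wrist force passes 120 N, or if a joint passes its speed limit or range.

## Working session

There is one attempt and no reset: what is moved stays moved. The work goes in short steps, Python scripts to look and compute and a tool call to move; the robot and the scene stay as the last step left them, time stands still between calls to the robot, and variables do not carry over. Pictures are saved under pics/ and viewed, and the job is handed in when it is done.

Besides the shell and the picture viewer there is one more tool, called after "Request:" as a command line: name --argument value ..., lists and objects as JSON in quotes. step_arm: Moves the arm, as the interface text tells. Its arguments: {"type":"object","properties":{"series":{"type":"array"},"newtons":{"type":"number"}},"required":["series"]}

```bash
mkdir -p pics; ls; python3 - <<'E'
from bench import *
import cv2
s=read_state(); print(s)
for n in("scene","top"):
    p,d=capture(n); cv2.imwrite(f"pics/{n}0.png",p); print(n,camera_info(n))
E
```

```text
pics
{'time': 0.0, 'joint_positions': array([ 1.11198542e+00,  3.14254119e-01, -4.80958512e-02,  1.21019715e+00,
        5.58756386e-06,  1.57075555e+00]), 'joint_vel': array([-3.38774098e-04,  3.14825884e-04,  9.92853553e-04, -1.14700736e-03,
        2.46577280e-03, -9.27795694e-05]), 'tau': array([ 2.28346835e-07, -5.39588106e+01,  3.39746547e+01,  1.94944750e-02,
        3.26032869e-04,  1.98403853e-06]), 'ee_pos': array([0.26560222, 0.53769241, 0.40381011]), 'tcp_rot': array([-2.01801923e-04,  2.27378658e-01,  9.73806028e-01, -8.51823389e-04]), 'contact_force': array([0.18983384, 0.13824529, 0.34984457]), 'ft_torque': array([ 0.0286424 ,  0.01892553, -0.00503501]), 'finger_gap': 0.9994799915577429}
scene {'fov_y': 56.81102475149913, 'cx': 324.59481351153835, 'cy': 233.74314718054333, 'position': array([1.28211825, 0.34654624, 0.60945099]), 'orientation': array([-0.25555195,  0.50342971,  0.74400632, -0.35736021])}
top {'fov_y': 52.506974427112205, 'cx': 309.58438704955284, 'cy': 241.05613676633322, 'position': array([0.43084681, 0.07652586, 0.98736536]), 'orientation': array([-0.07408823,  0.71169722, -0.69618135,  0.05770203])}
```

View pics/scene0.png

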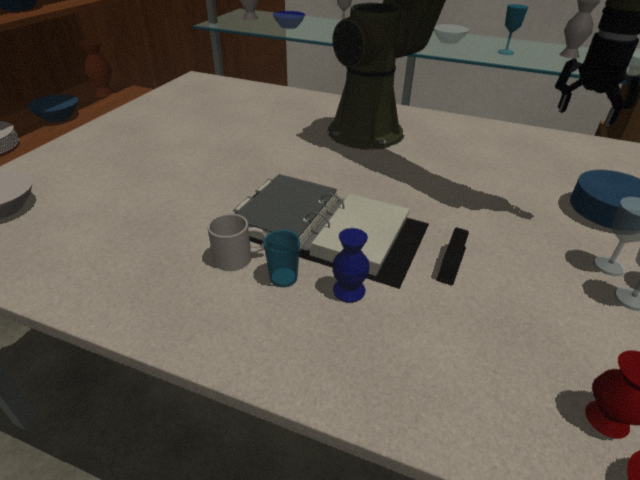

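View pics/top0.png

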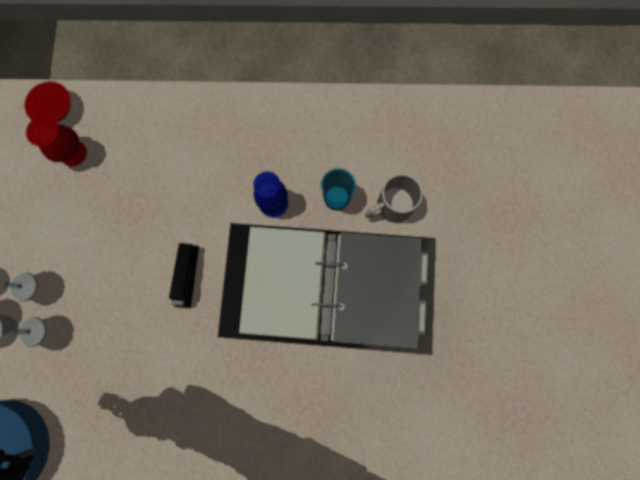

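The file lies in the middle of the top view with its cover corners near (232,224), (435,238), (433,353) and (219,337). The tabs are on the right: the far one at (424,268) and the near one at (421,317). The mug, tumbler and vase stand beyond the far edge and the stapler is at the left.

```bash
cat > h.py <<'E'
import numpy as np, cv2
from bench import *
from scipy.spatial.transform import Rotation as R
def q(o): return R.from_quat([o[1],o[2],o[3],o[0]])
def cam(n):
    c=camera_info(n); f=240/np.tan(np.radians(c['fov_y']/2)); return f,c['cx'],c['cy'],np.array(c['position']),q(c['orientation']).as_matrix()
def onplane(n,u,v,z):
    f,cx,cy,p,M=cam(n); r=M@np.array([(u-cx)/f,(v-cy)/f,1]); return p+r*(z-p[2])/r[2]
def cloud(n,d):
    f,cx,cy,p,M=cam(n); v,u=np.mgrid[0:480,0:640]
    return (np.stack([(u-cx)/f*d,(v-cy)/f*d,d],-1)@M.T)+p
def proj(n,P):
    f,cx,cy,p,M=cam(n); c=(np.atleast_2d(P)-p)@M; return np.c_[f*c[:,0]/c[:,2]+cx,f*c[:,1]/c[:,2]+cy]
E
python3 - <<'E'
from h import *
p,d=capture("top"); np.save("d0.npy",d); X=cloud("top",d)
for (u,v) in [(232,224),(435,238),(433,353),(219,337)]: print("cov",onplane("top",u,v,.003).round(4))
for (u,v) in [(424,268),(421,317),(380,290),(280,285),(230,290),(150,400),(428,293),(185,275),(272,205),(265,183),(338,180),(400,190)]: print((u,v),X[v,u].round(4))
cv2.imwrite("pics/topcrop.png",cv2.resize(p[150:370,160:450],None,fx=2.7,fy=2.7,interpolation=cv2.INTER_CUBIC))
p,d=capture("scene"); cv2.imwrite("pics/scenecrop.png",cv2.resize(p[160:310,200:480],None,fx=2.8,fy=2.8,interpolation=cv2.INTER_CUBIC))
E
```

```text
cov [0.6494 0.264  0.003 ]
cov [ 0.628  -0.1553  0.003 ]
cov [ 0.3978 -0.146   0.003 ]
cov [0.4184 0.2776 0.003 ]
(424, 268) [ 0.5603 -0.1236  0.0413]
(421, 317) [ 0.4659 -0.1169  0.0369]
(380, 290) [ 0.5158 -0.0382  0.0393]
(280, 285) [0.5215 0.1566 0.0368]
(230, 290) [0.5125 0.2611 0.0009]
(150, 400) [2.942e-01 4.066e-01 2.000e-04]
(428, 293) [ 0.5152 -0.1389  0.002 ]
(185, 275) [0.5354 0.3409 0.0515]
(272, 205) [0.6707 0.1737 0.0823]
(265, 183) [0.6986 0.1827 0.133 ]
(338, 180) [0.7347 0.0463 0.0459]
(400, 190) [ 0.7285 -0.0846  0.0047]
```

View pics/topcrop.png

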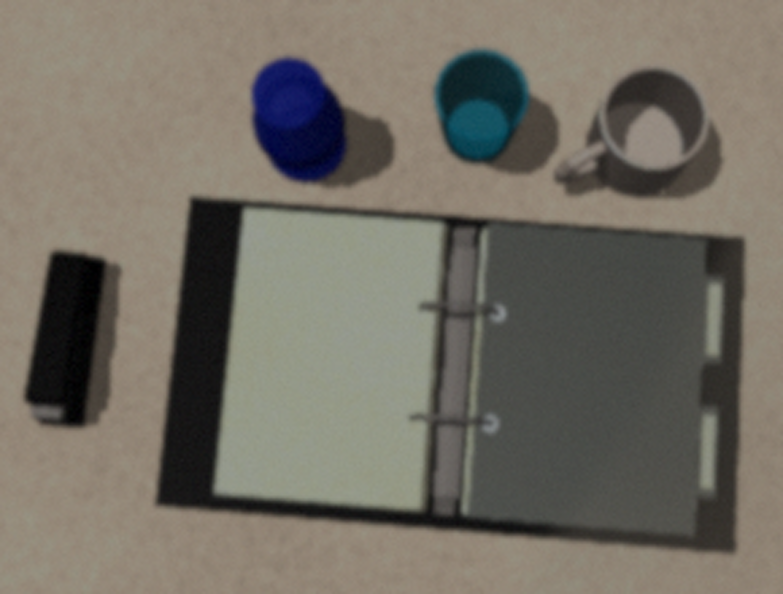

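View pics/scenecrop.png

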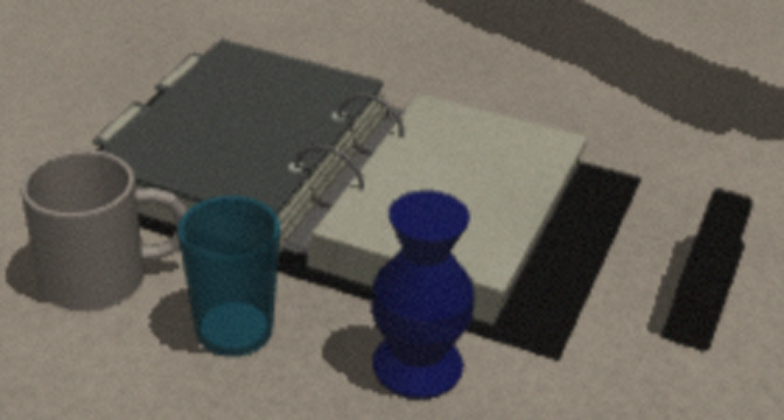

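Request:
step_arm --series '[{"fingers":1,"tx":-226,"ty":-197,"tz":0,"spin":50},{"fingers":1,"tx":-226,"ty":-197,"tz":0,"spin":50},{"fingers":1,"tx":-226,"ty":-197,"tz":0,"spin":50},{"fingers":1,"tx":-226,"ty":-197,"tz":0,"spin":50},{"fingers":1,"tx":-226,"ty":-197,"tz":0,"spin":50},{"fingers":1,"tx":-226,"ty":-197,"tz":0,"spin":50},{"fingers":1,"tx":-226,"ty":-197,"tz":0,"spin":50},{"fingers":1,"tx":-226,"ty":-197,"tz":0,"spin":50}]' --newtons 40

```text
time: 0.87
ee_pos: [0.3821, 0.2568, 0.4047]
tcp_rot: [0.001, 0.621, 0.784, -0.001]
contact_force: [0.3, 0.2, -0.1]
finger_gap: 0.001
```

```bash
cat >> h.py <<'E'
C=np.array([.5234,.0601]); YAW=-.0498
XF=np.array([np.cos(YAW),np.sin(YAW)]); YF=np.array([-XF[1],XF[0]])
def where(s=None):
    """tip pos in file frame (mm), tool axes"""
    s=s or read_state(); M=q(s['tcp_rot']).as_matrix(); p=s['ee_pos']; d=p[:2]-C
    print('t',round(s['time'],2),'tip file',(1e3*np.array([d@XF,d@YF,p[2]-.173])).round(1),'F',s['contact_force'].round(1),'gap',round(s['finger_gap'],2),'toolx deg',round(np.degrees(np.arctan2(M[1,0],M[0,0])),2),'tilt',round(np.degrees(np.arccos(-M[2,2])),2))
    return s,M
def to(x,y,z):
    s,M=where(); t=np.r_[C+XF*x/1e3+YF*y/1e3,z/1e3+.173]
    print('shift mm',((t-s['ee_pos'])@M*1e3).round(1),'spin to file',)
E
python3 - <<'E'
from h import *
to(47.5,-227,230)
E
```

```text
t 0.87 tip file [-150.9  189.4  231.7] F [ 0.3  0.2 -0.1] gap 0.0 toolx deg 103.17 tilt 0.15
shift mm [-455.    75.8    2.9] spin to file
```

Request:
step_arm --series '[{"fingers":1,"tx":-320,"ty":53,"tz":0,"spin":16},{"fingers":1,"tx":-320,"ty":53,"tz":0,"spin":16},{"fingers":1,"tx":-320,"ty":53,"tz":0,"spin":16},{"fingers":1,"tx":-320,"ty":53,"tz":0,"spin":16},{"fingers":1,"tx":-320,"ty":53,"tz":0,"spin":16},{"fingers":1,"tx":-320,"ty":53,"tz":0,"spin":16},{"fingers":1,"tx":-320,"ty":53,"tz":0,"spin":16},{"fingers":1,"tx":-320,"ty":53,"tz":0,"spin":16}]'

```text
time: 1.53
ee_pos: [0.5093, -0.0395, 0.4047]
tcp_rot: [0.0, 0.721, 0.693, 0.0]
contact_force: [0.2, 0.5, -0.3]
finger_gap: 0.009
```

```bash
python3 - <<'E'
from h import *
to(47.5,-227,100)
E
```

```text
t 1.53 tip file [  -9.2 -100.2  231.7] F [ 0.2  0.5 -0.3] gap 0.01 toolx deg 87.71 tilt 0.04
shift mm [-127.3   55.3  131.7] spin to file
```

Request:
step_arm --series '[{"fingers":1,"tx":-127,"ty":55,"tz":0,"spin":0.5},{"fingers":1,"tx":-127,"ty":55,"tz":0,"spin":0.5},{"fingers":1,"tx":-127,"ty":55,"tz":0,"spin":0.5},{"fingers":1,"tx":-127,"ty":55,"tz":0,"spin":0.5},{"fingers":1,"tx":-127,"ty":55,"tz":132,"spin":0.5},{"fingers":1,"tx":-127,"ty":55,"tz":132,"spin":0.5},{"fingers":1,"tx":-127,"ty":55,"tz":132,"spin":0.5},{"fingers":1,"tx":-127,"ty":55,"tz":132,"spin":0.5}]'

```text
time: 2.2
ee_pos: [0.5551, -0.1648, 0.2657]
tcp_rot: [-0.005, 0.724, 0.69, -0.003]
contact_force: [-2.4, 0.7, -0.9]
finger_gap: 0.002
```

```bash
python3 - <<'E'
from h import *
p,d=capture("scene"); cv2.imwrite("pics/scene1.png",cv2.resize(p[60:310,150:480],None,fx=2.3,fy=2.3,interpolation=cv2.INTER_CUBIC))
p,d=capture("top"); cv2.imwrite("pics/top1.png",cv2.resize(p[150:370,300:500],None,fx=2.7,fy=2.7,interpolation=cv2.INTER_CUBIC))
to(47.5,-227,14)
E
```

```text
t 2.3 tip file [  45.  -223.4   97.8] F [ 0.4 -0.5  0.6] gap -0.0 toolx deg 87.27 tilt 0.32
shift mm [-3.7  3.  83.8] spin to file
```

View pics/scene1.png

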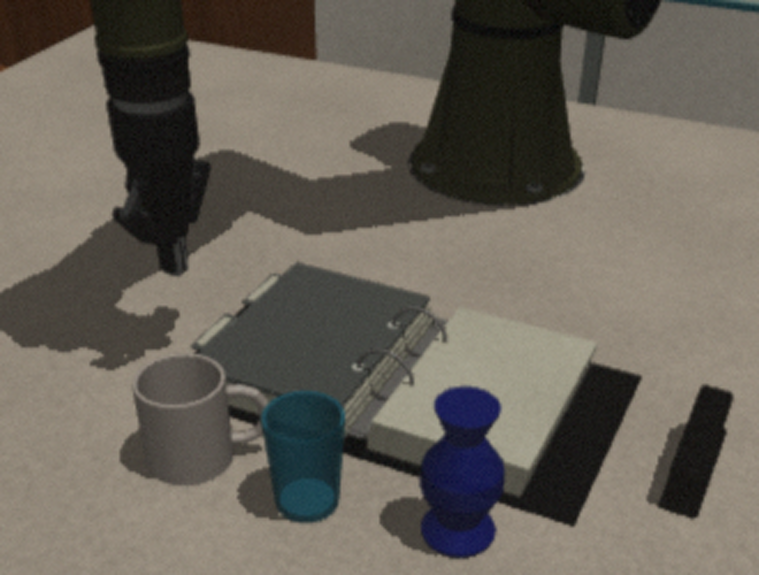

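View pics/top1.png

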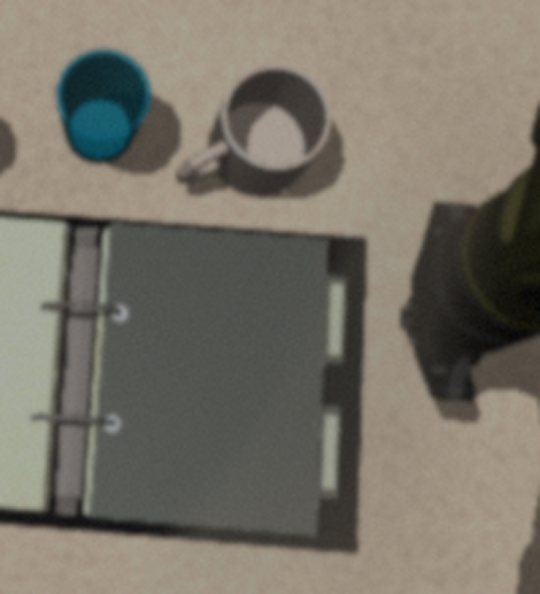

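The fist is shut, with its tip about 100 mm up just right of the far tab, and clear of the mug. Next I go down beside the tab.

Request:
step_arm --series '[{"fingers":1,"tx":-4,"ty":3,"tz":30,"spin":0},{"fingers":1,"tx":-4,"ty":3,"tz":60,"spin":0},{"fingers":1,"tx":-4,"ty":3,"tz":78,"spin":0},{"fingers":1,"tx":-4,"ty":3,"tz":84,"spin":0},{"fingers":1,"tx":-4,"ty":3,"tz":84,"spin":0}]'

```text
time: 2.72
ee_pos: [0.5619, -0.1701, 0.1897]
tcp_rot: [0.0, 0.724, 0.69, 0.0]
contact_force: [0.4, -0.4, 0.0]
finger_gap: -0.0
```

```bash
python3 - <<'E'
from h import *
p,d=capture("scene"); cv2.imwrite("pics/scene2.png",cv2.resize(p[100:280,180:350],None,fx=3.3,fy=3.3,interpolation=cv2.INTER_CUBIC))
to(47.5,-207,14)
E
```

```text
t 2.77 tip file [  50.3 -228.2   17.7] F [-0.1 -0.1  0.8] gap 0.0 toolx deg 87.25 tilt 0.12
shift mm [21.2 -2.8  3.7] spin to file
```

View pics/scene2.png

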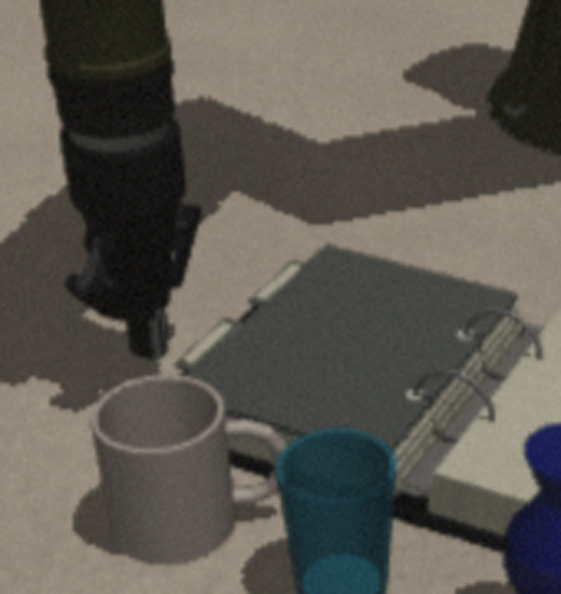

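The fingertip is low beside the far tab at crop (150,355), just right of the tab. I'll move in gently.

Request:
step_arm --series '[{"fingers":1,"tx":8,"ty":-2,"tz":3,"spin":0},{"fingers":1,"tx":16,"ty":-2,"tz":3,"spin":0},{"fingers":1,"tx":20,"ty":-2,"tz":3,"spin":0},{"fingers":1,"tx":22,"ty":-2,"tz":3,"spin":0},{"fingers":1,"tx":22,"ty":-2,"tz":3,"spin":0}]'

```text
time: 3.18
ee_pos: [0.5605, -0.1475, 0.1864]
tcp_rot: [0.0, 0.724, 0.69, 0.0]
contact_force: [-0.2, -1.1, -0.4]
finger_gap: -0.002
```

```bash
python3 - <<'E'
from h import *
where()
E
```

```text
t 3.18 tip file [  47.4 -205.5   13.4] F [-0.2 -1.1 -0.4] gap -0.0 toolx deg 87.28 tilt 0.05
```

Request:
step_arm --series '[{"fingers":1,"tx":1},{"fingers":1,"tx":1},{"fingers":1,"tx":1}]'

```text
invalid input at $.series[0]: expected keys fingers, tx, ty, tz, spin
```

Request:
step_arm --series '[{"fingers":1,"tx":1},{"fingers":1,"tx":1},{"fingers":1,"tx":1}]'

```text
invalid input at $.series[0]: expected keys fingers, tx, ty, tz, spin
```

Request:
step_arm --series '[{"fingers":1,"tx":1,"ty":0,"tz":0,"spin":0},{"fingers":1,"tx":1,"ty":0,"tz":0,"spin":0},{"fingers":1,"tx":1,"ty":0,"tz":0,"spin":0}]'

```text
time: 3.43
ee_pos: [0.5603, -0.1473, 0.1857]
tcp_rot: [0.0, 0.724, 0.69, -0.0]
contact_force: [-0.4, -1.0, -0.8]
finger_gap: 0.003
```

Request:
step_arm --series '[{"fingers":1,"tx":1,"ty":0,"tz":0,"spin":0},{"fingers":1,"tx":1,"ty":0,"tz":0,"spin":0},{"fingers":1,"tx":1,"ty":0,"tz":0,"spin":0}]'

```text
time: 3.68
ee_pos: [0.5603, -0.1463, 0.1856]
tcp_rot: [-0.0, 0.724, 0.69, -0.0]
contact_force: [0.1, 0.1, -0.1]
finger_gap: -0.003
```

Not in contact yet.

Request:
step_arm --series '[{"fingers":1,"tx":2,"ty":0,"tz":0,"spin":0},{"fingers":1,"tx":2,"ty":0,"tz":0,"spin":0},{"fingers":1,"tx":2,"ty":0,"tz":0,"spin":0}]'

```text
time: 3.93
ee_pos: [0.5604, -0.1442, 0.1857]
tcp_rot: [-0.0, 0.724, 0.69, -0.0]
contact_force: [0.8, -0.3, 0.7]
finger_gap: -0.003
```

Request:
step_arm --series '[{"fingers":1,"tx":1,"ty":0,"tz":0,"spin":0},{"fingers":1,"tx":1,"ty":0,"tz":0,"spin":0},{"fingers":1,"tx":1,"ty":0,"tz":0,"spin":0}]'

```text
time: 4.18
ee_pos: [0.5604, -0.1432, 0.1857]
tcp_rot: [-0.0, 0.724, 0.69, -0.0]
contact_force: [-0.2, -0.4, -0.6]
finger_gap: 0.001
```

Request:
step_arm --series '[{"fingers":1,"tx":1,"ty":0,"tz":0,"spin":0},{"fingers":1,"tx":1,"ty":0,"tz":0,"spin":0},{"fingers":1,"tx":1,"ty":0,"tz":0,"spin":0}]'

```text
time: 4.43
ee_pos: [0.5605, -0.1422, 0.1857]
tcp_rot: [-0.0, 0.724, 0.69, -0.0]
contact_force: [0.2, -1.0, 0.1]
finger_gap: 0.002
```

Request:
step_arm --series '[{"fingers":1,"tx":1,"ty":0,"tz":0,"spin":0},{"fingers":1,"tx":1,"ty":0,"tz":0,"spin":0},{"fingers":1,"tx":1,"ty":0,"tz":0,"spin":0}]'

```text
time: 4.68
ee_pos: [0.5605, -0.1412, 0.1857]
tcp_rot: [-0.0, 0.724, 0.69, -0.0]
contact_force: [-1.1, -0.8, -0.8]
finger_gap: -0.002
```

Request:
step_arm --series '[{"fingers":1,"tx":1,"ty":0,"tz":0,"spin":0},{"fingers":1,"tx":1,"ty":0,"tz":0,"spin":0}]'

```text
time: 4.85
ee_pos: [0.5606, -0.1404, 0.1857]
tcp_rot: [0.0, 0.724, 0.69, -0.0]
contact_force: [0.2, -2.4, 0.4]
finger_gap: 0.001
```

Request:
step_arm --series '[{"fingers":1,"tx":1,"ty":0,"tz":0,"spin":0},{"fingers":1,"tx":1,"ty":0,"tz":0,"spin":0}]'

```text
time: 5.02
ee_pos: [0.5607, -0.1399, 0.1858]
tcp_rot: [0.001, 0.724, 0.689, -0.001]
contact_force: [-0.1, -5.2, -0.2]
finger_gap: 0.004
```

```bash
python3 - <<'E'
from h import *
where()
p,d=capture("scene"); cv2.imwrite("pics/scene3.png",cv2.resize(p[130:260,200:320],None,fx=4.5,fy=4.5,interpolation=cv2.INTER_CUBIC))
E
```

```text
t 5.02 tip file [  47.2 -197.9   12.8] F [-0.1 -5.2 -0.2] gap 0.0 toolx deg 87.18 tilt 0.15
```

View pics/scene3.png

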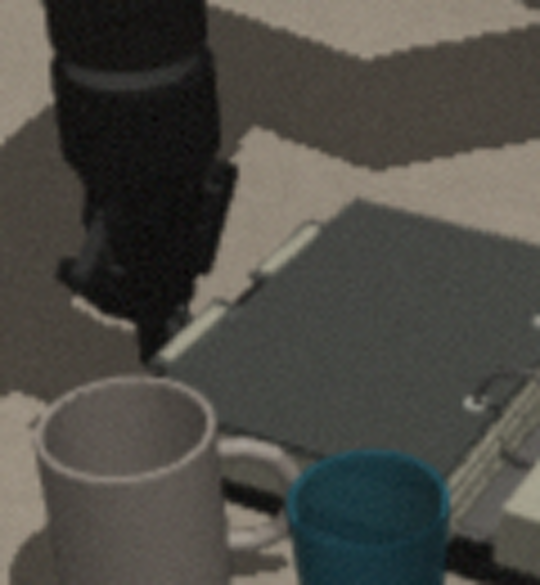

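Contact shows −5 N in y. Now I lift gently along the arc.

Request:
step_arm --series '[{"fingers":1,"tx":0,"ty":0,"tz":-3,"spin":0},{"fingers":1,"tx":0.2,"ty":0,"tz":-6,"spin":0},{"fingers":1,"tx":0.4,"ty":0,"tz":-9,"spin":0},{"fingers":1,"tx":0.6,"ty":0,"tz":-12,"spin":0}]'

```text
time: 5.4
ee_pos: [0.5607, -0.1395, 0.1979]
tcp_rot: [0.001, 0.724, 0.689, -0.001]
contact_force: [-0.5, -6.0, -0.7]
finger_gap: 0.002
```

```bash
cat >> h.py <<'E'
def leaf(tag):
    """angle of divider from depth: fit points with file |x|<107 above pages"""
    for n in ("top","scene"):
        p,d=capture(n); X=cloud(n,d); ok=(d>0)
        D=X[...,:2]-C; xf=D@XF*1e3; yf=D@YF*1e3; z=X[...,2]*1e3
        cv2.imwrite(f"pics/{n}_{tag}.png",cv2.resize(p[100:370,170:500],None,fx=2.2,fy=2.2,interpolation=cv2.INTER_CUBIC))
        # points on near half (away from finger), x in -100..-5
        m=ok&(xf>-100)&(xf<0)&(yf>-200)&(yf<200)&(z>25)&(z<240)
        g=m&(np.hypot(yf,z-38)>60)&(np.hypot(yf,z-38)<172)
        a=np.degrees(np.arctan2(z[g]-38,-yf[g])); h,e=np.histogram(a,bins=np.arange(-10,191,2.5))
        print(n,[(e[i],int(h[i])) for i in np.argsort(-h)[:5]])
E
python3 - <<'E'
from h import *
where(); leaf("a")
E
```

```text
t 5.4 tip file [  47.2 -197.5   24.9] F [-0.5 -6.  -0.7] gap 0.0 toolx deg 87.17 tilt 0.15
top [(np.float64(2.5), 2425), (np.float64(5.0), 621), (np.float64(177.5), 342), (np.float64(0.0), 71), (np.float64(7.5), 11)]
scene [(np.float64(2.5), 851), (np.float64(5.0), 249), (np.float64(177.5), 58), (np.float64(0.0), 1), (np.float64(-2.5), 0)]
```

View pics/scene_a.png

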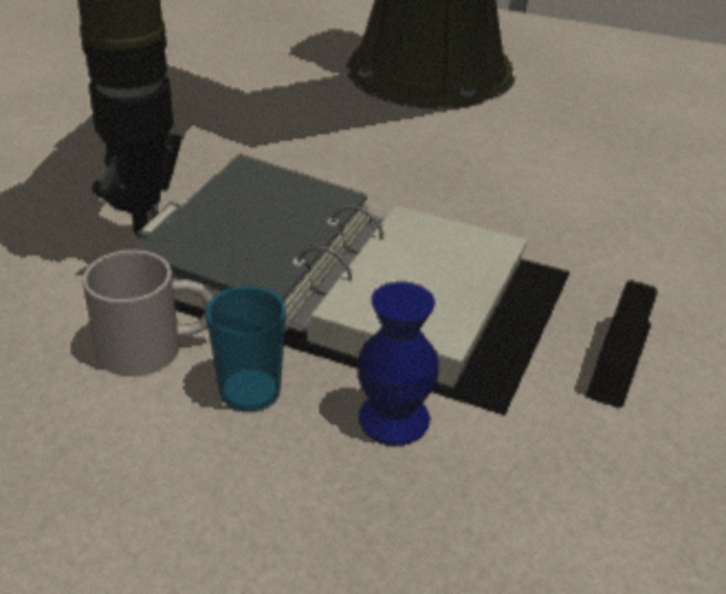

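The leaf has risen with the finger to about 4°, and the lower tab has stayed down. I'll keep following the arc.

Request:
step_arm --series '[{"fingers":1,"tx":0.7,"ty":0,"tz":-7,"spin":0},{"fingers":1,"tx":1.5,"ty":0,"tz":-14.6,"spin":0},{"fingers":1,"tx":2.5,"ty":0,"tz":-21,"spin":0},{"fingers":1,"tx":3.8,"ty":0,"tz":-27.7,"spin":0},{"fingers":1,"tx":5.3,"ty":0,"tz":-34,"spin":0},{"fingers":1,"tx":7,"ty":0,"tz":-40.6,"spin":0},{"fingers":1,"tx":9,"ty":0,"tz":-47,"spin":0},{"fingers":1,"tx":11.1,"ty":0,"tz":-53.3,"spin":0}]'

```text
time: 6.17
ee_pos: [0.5613, -0.1284, 0.2516]
tcp_rot: [0.001, 0.724, 0.689, -0.001]
contact_force: [-2.0, -5.0, 1.3]
finger_gap: 0.002
```

```bash
python3 - <<'E'
from h import *
where(); leaf("b")
E
```

```text
t 6.17 tip file [  47.2 -186.4   78.6] F [-2.  -5.   1.3] gap 0.0 toolx deg 87.16 tilt 0.16
top [(np.float64(20.0), 2830), (np.float64(177.5), 332), (np.float64(22.5), 267), (np.float64(17.5), 184), (np.float64(25.0), 5)]
scene [(np.float64(20.0), 1016), (np.float64(22.5), 264), (np.float64(177.5), 55), (np.float64(25.0), 3), (np.float64(17.5), 2)]
```

View pics/scene_b.png

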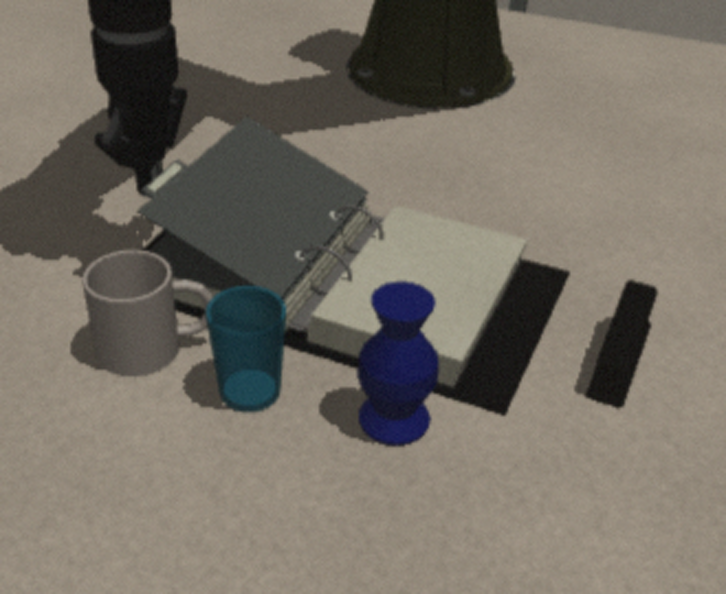

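About 21° and steady, with the lower divider still flat. Continuing to about 45°.

Request:
step_arm --series '[{"fingers":1,"tx":3.7,"ty":0,"tz":-9.3,"spin":0},{"fingers":1,"tx":8,"ty":0,"tz":-18.3,"spin":0},{"fingers":1,"tx":12.7,"ty":0,"tz":-27,"spin":0},{"fingers":1,"tx":17.8,"ty":0,"tz":-35.5,"spin":0},{"fingers":1,"tx":23.4,"ty":0,"tz":-44,"spin":0},{"fingers":1,"tx":29.4,"ty":0,"tz":-52,"spin":0},{"fingers":1,"tx":35.9,"ty":0,"tz":-59.5,"spin":0},{"fingers":1,"tx":42.7,"ty":0,"tz":-66.5,"spin":0}]'

```text
time: 6.93
ee_pos: [0.5636, -0.0859, 0.3189]
tcp_rot: [0.002, 0.725, 0.689, -0.001]
contact_force: [-1.7, -7.5, 5.5]
finger_gap: 0.0
```

```bash
python3 - <<'E'
from h import *
where(); leaf("c")
E
```

```text
t 6.93 tip file [  47.4 -143.9  145.9] F [-1.7 -7.5  5.5] gap 0.0 toolx deg 87.14 tilt 0.24
top [(np.float64(45.0), 2511), (np.float64(-2.5), 699), (np.float64(177.5), 311), (np.float64(42.5), 198), (np.float64(47.5), 191)]
scene [(np.float64(45.0), 840), (np.float64(47.5), 543), (np.float64(177.5), 55), (np.float64(-2.5), 23), (np.float64(50.0), 14)]
```

View pics/scene_c.png

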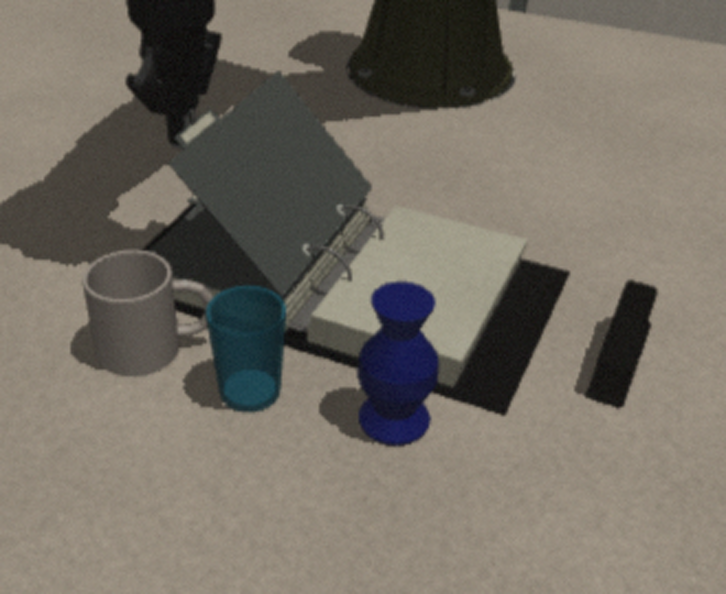

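About 46°. The lower divider's cover side is visible at (195,205) and flat. Continuing to about 76°.

Request:
step_arm --series '[{"fingers":1,"tx":9.5,"ty":0,"tz":-9,"spin":0},{"fingers":1,"tx":20,"ty":0,"tz":-17.5,"spin":0},{"fingers":1,"tx":31,"ty":0,"tz":-25,"spin":0},{"fingers":1,"tx":42.5,"ty":0,"tz":-31.5,"spin":0},{"fingers":1,"tx":54.5,"ty":0,"tz":-37,"spin":0},{"fingers":1,"tx":67,"ty":0,"tz":-42,"spin":0},{"fingers":1,"tx":79,"ty":0,"tz":-45,"spin":0},{"fingers":1,"tx":85,"ty":0,"tz":-46,"spin":0}]'

```text
time: 7.7
ee_pos: [0.5676, 0.0021, 0.364]
tcp_rot: [-0.0, 0.724, 0.69, 0.0]
contact_force: [1.0, -0.3, 0.0]
finger_gap: -0.001
```

```bash
python3 - <<'E'
from h import *
where(); leaf("d")
E
```

```text
t 7.7 tip file [ 47.  -55.8 191. ] F [ 1.  -0.3  0. ] gap -0.0 toolx deg 87.31 tilt 0.06
top [(np.float64(77.5), 802), (np.float64(177.5), 324), (np.float64(75.0), 314), (np.float64(80.0), 14), (np.float64(-2.5), 2)]
scene [(np.float64(77.5), 927), (np.float64(-2.5), 555), (np.float64(80.0), 164), (np.float64(177.5), 47), (np.float64(75.0), 19)]
```

View pics/scene_d.png

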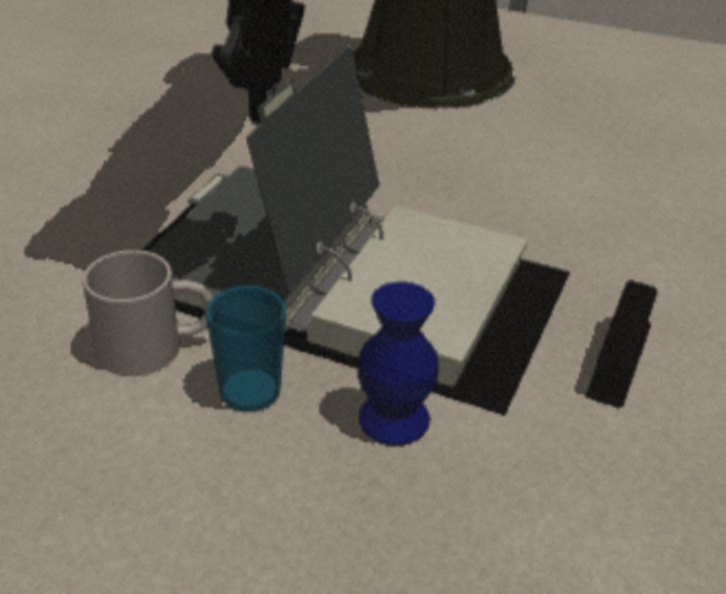

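The leaf stands at about 77.5° with the finger just behind it, and the lower divider is flat. Now I push it past upright.

Request:
step_arm --series '[{"fingers":1,"tx":0,"ty":0,"tz":7,"spin":0},{"fingers":1,"tx":6,"ty":0,"tz":13,"spin":0},{"fingers":1,"tx":14,"ty":0,"tz":13,"spin":0},{"fingers":1,"tx":22,"ty":0,"tz":13,"spin":0},{"fingers":1,"tx":30,"ty":0,"tz":13,"spin":0},{"fingers":1,"tx":38,"ty":0,"tz":13,"spin":0},{"fingers":1,"tx":46,"ty":0,"tz":13,"spin":0},{"fingers":1,"tx":54,"ty":0,"tz":13,"spin":0}]'

```text
time: 8.47
ee_pos: [0.5702, 0.0549, 0.3507]
tcp_rot: [0.0, 0.724, 0.69, 0.0]
contact_force: [0.2, -0.1, -0.2]
finger_gap: -0.006
```

```bash
python3 - <<'E'
from h import *
where(); leaf("e")
E
```

```text
t 8.47 tip file [ 47.   -2.9 177.7] F [ 0.2 -0.1 -0.2] gap -0.01 toolx deg 87.23 tilt 0.02
top [(np.float64(177.5), 266), (np.float64(-10.0), 0), (np.float64(-5.0), 0), (np.float64(-7.5), 0), (np.float64(0.0), 0)]
scene [(np.float64(-2.5), 876), (np.float64(95.0), 630), (np.float64(97.5), 74), (np.float64(177.5), 50), (np.float64(-5.0), 43)]
```

View pics/scene_e.png

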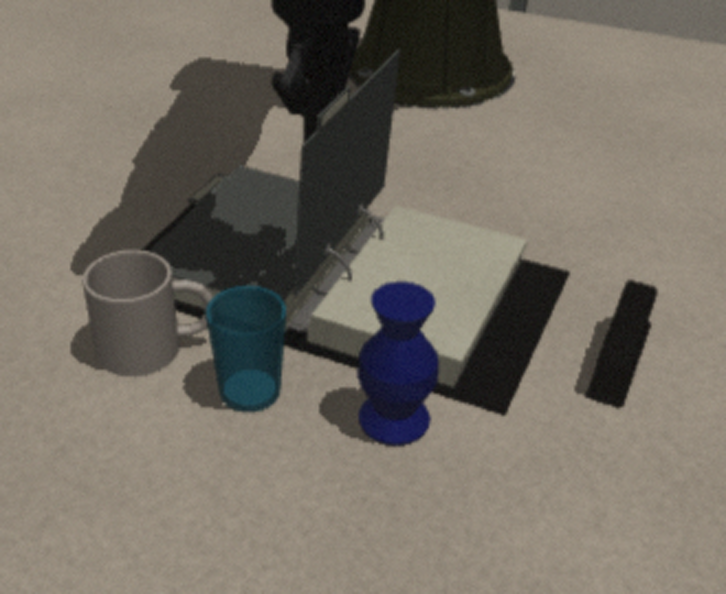

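The leaf is at about 96°, past upright. I'll push on to about 115° so that it sinks under its own weight.

Request:
step_arm --series '[{"fingers":1,"tx":8,"ty":0,"tz":0,"spin":0},{"fingers":1,"tx":16,"ty":0,"tz":0,"spin":0},{"fingers":1,"tx":24,"ty":0,"tz":0,"spin":0},{"fingers":1,"tx":32,"ty":0,"tz":0,"spin":0},{"fingers":1,"tx":40,"ty":0,"tz":0,"spin":0},{"fingers":1,"tx":48,"ty":0,"tz":0,"spin":0},{"fingers":1,"tx":56,"ty":0,"tz":0,"spin":0},{"fingers":1,"tx":62,"ty":0,"tz":0,"spin":0}]'

```text
time: 9.23
ee_pos: [0.5731, 0.1169, 0.3505]
tcp_rot: [-0.0, 0.724, 0.69, 0.0]
contact_force: [0.7, -1.2, -0.1]
finger_gap: -0.001
```

```bash
python3 - <<'E'
from h import *
where(); leaf("f")
E
```

```text
t 9.23 tip file [ 46.8  59.2 177.5] F [ 0.7 -1.2 -0.1] gap -0.0 toolx deg 87.24 tilt 0.01
top [(np.float64(-2.5), 968), (np.float64(0.0), 69), (np.float64(-5.0), 11), (np.float64(-7.5), 0), (np.float64(-10.0), 0)]
scene [(np.float64(-2.5), 968), (np.float64(-5.0), 72), (np.float64(117.5), 57), (np.float64(177.5), 45), (np.float64(120.0), 21)]
```

View pics/scene_f.png

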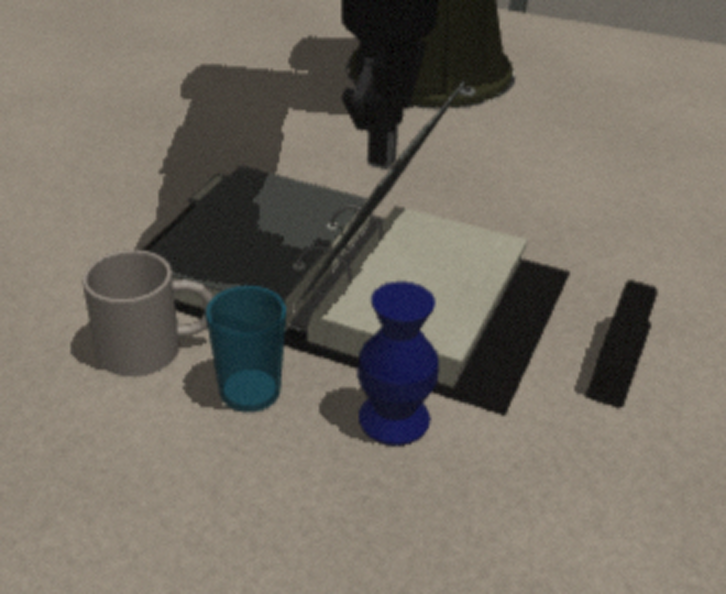

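The leaf is at about 118° with the finger on its right face. I'll retract upward and let it sink.

Request:
step_arm --series '[{"fingers":1,"tx":-10,"ty":0,"tz":-20,"spin":0},{"fingers":1,"tx":-20,"ty":0,"tz":-40,"spin":0},{"fingers":1,"tx":-20,"ty":0,"tz":-40,"spin":0},{"fingers":1,"tx":-20,"ty":0,"tz":-40,"spin":0},{"fingers":1,"tx":-20,"ty":0,"tz":-40,"spin":0},{"fingers":1,"tx":-20,"ty":0,"tz":-40,"spin":0},{"fingers":1,"tx":-20,"ty":0,"tz":-40,"spin":0},{"fingers":1,"tx":-20,"ty":0,"tz":-40,"spin":0}]'

```text
time: 10.0
ee_pos: [0.5718, 0.096, 0.3897]
tcp_rot: [-0.0, 0.724, 0.69, -0.001]
contact_force: [-0.4, 0.5, 0.6]
finger_gap: -0.001
```

Request:
step_arm --series '[{"fingers":1,"tx":0,"ty":0,"tz":0,"spin":0},{"fingers":1,"tx":0,"ty":0,"tz":0,"spin":0},{"fingers":1,"tx":0,"ty":0,"tz":0,"spin":0},{"fingers":1,"tx":0,"ty":0,"tz":0,"spin":0},{"fingers":1,"tx":0,"ty":0,"tz":0,"spin":0},{"fingers":1,"tx":0,"ty":0,"tz":0,"spin":0},{"fingers":1,"tx":0,"ty":0,"tz":0,"spin":0},{"fingers":1,"tx":0,"ty":0,"tz":0,"spin":0}]'

```text
time: 10.67
ee_pos: [0.5721, 0.0959, 0.3905]
tcp_rot: [0.0, 0.724, 0.69, 0.0]
contact_force: [-0.9, 0.0, 0.7]
finger_gap: 0.002
```

```bash
python3 - <<'E'
from h import *
where(); leaf("g")
E
```

```text
t 10.67 tip file [ 46.9  38.1 217.5] F [-0.9  0.   0.7] gap 0.0 toolx deg 87.21 tilt 0.0
top [(np.float64(-10.0), 0), (np.float64(-7.5), 0), (np.float64(-5.0), 0), (np.float64(-2.5), 0), (np.float64(0.0), 0)]
scene [(np.float64(177.5), 1108), (np.float64(-2.5), 951), (np.float64(-5.0), 78), (np.float64(0.0), 15), (np.float64(175.0), 11)]
```

View pics/scene_g.png

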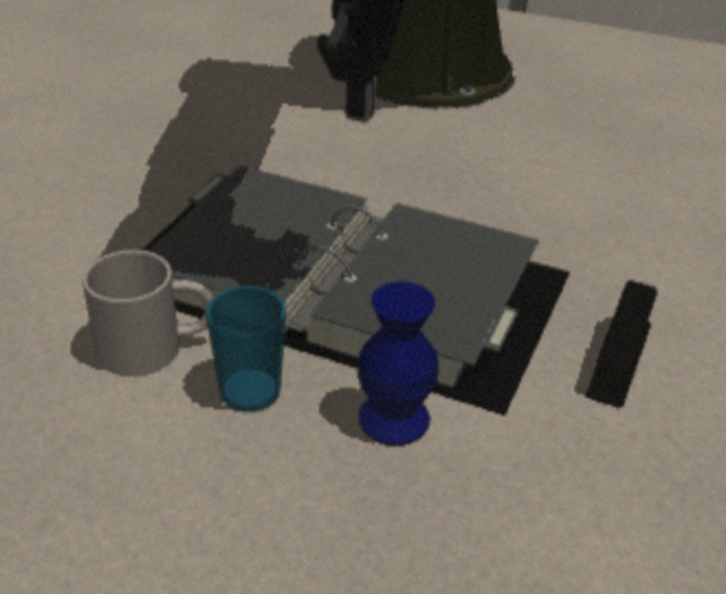

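The upper divider lies flat on the left pages, its tab at about (502,328), and the lower one lies on the right. I'll check the angles with numbers before handing in.

```bash
python3 - <<'E'
from h import *
where()
p,d=capture("scene"); X=cloud("scene",d); D=X[...,:2]-C; xf=D@XF*1e3; yf=D@YF*1e3; z=X[...,2]*1e3
for nm,lo,hi in(("left",40,160),("right",-165,-40)):
    m=(d>0)&(abs(xf)<90)&(yf>lo)&(yf<hi)&(z>25)&(z<55)
    A=np.c_[xf[m],yf[m],np.ones(m.sum())]; c=np.linalg.lstsq(A,z[m],rcond=None)[0]
    print(nm,m.sum(),'slope deg x,y',np.degrees(c[:2]).round(2),'z mid',(c@[0,(lo+hi)/2,1]).round(1))
m=(d>0)&(xf>20)&(xf<75)&(yf>150)&(z>25)&(z<60); print('left outer y max',np.percentile(yf[m],99).round(1))
E
```

```text
t 10.77 tip file [ 46.9  38.1 217.5] F [-0.1  0.1 -0.6] gap -0.0 toolx deg 87.21 tilt 0.0
left 2269 slope deg x,y [-0.01  0.03] z mid 39.1
right 2343 slope deg x,y [-0.03 -0.01] z mid 35.6
left outer y max 306.8
```

```bash
python3 - <<'E'
from bench import *
print(finish_job())
E
```

```text
the job is handed in; nothing more can be done
None
```

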